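# Set the block thermostat and hold its sprung lid open at 45 degrees

### The arm

A 6-joint arm with a two-finger parallel gripper is mounted at the origin on a cart in front of the work surface, level with it; the furniture and walls round the work are solid. World frame = base frame: x ahead of the robot, y to its left, z up, the work surface at z = 0. Lengths are in mm, angles in rad, forces in N, time in s.
With the tool pointing down it reaches from about 275 to 1000 mm from the base axis. Payload 8.4 kg.
Tool frame: the origin (TCP) lies on the centre line of the jaws, within the pads' length; the fingertips stand r.tip_reach ahead of it and the grasp point (between the pads) lies 11 mm behind it (r.tip_reach is the distance from the TCP to the fingertips, in mm); z points along the fingers, y is the line along which they close (so a half turn about z gives the same grasp; the last joint's range is limited). The gripper opens to 85 mm and grips with 20 to 120 N. Pads are 22 mm wide; open, the fingers measure 114 mm over their backs; the gripper's body (76 mm by 85 mm) begins 54 mm behind the grasp point. The pads swing forward as they close: fully open they stand 13 mm farther back than shut.
Start: joints at [1.334, 0.353, 1.633, -0, 1.155, -0.002], TCP at [145.404, 607.853, 239.281] pointing down, gripper open.
Joint ranges: [-2.63, 2.63], [-0.92, 2.1], [0.06, 2.66], [-1.3, 4.44], [0, 2.69], [-3.02, 3.02]. Speed limits (rad/s): [2.22, 2.22, 2.79, 3.14, 3.14, 3.14].

### API

Orientations are given as [roll, pitch, yaw] about the fixed x, y, z axes, in that order (R = Rz(yaw) Ry(pitch) Rx(roll)).
In Python, from rig import r gives the robot as it stands.
- The arm moves only by the tool carry_out, never from a script. Its argument "targets" is a list of rows, each an object with "dp": the shift along the tool's x, y, z in mm, a list of three; "yaw": the turn about the tool's z in degrees. A call has 1 to 12 rows; each row is the pose to reach, as a shift and turn from the pose commanded when the call began, along the tool's axes at that moment; what a row does not reach only later rows make up. A row lasts 1/8 s, in which the tool goes at most 62.5 mm and 10.7 degrees, less where a joint would pass 70% of its speed; a pose out of reach is approached as far as the arm can. A call with a gripper value outside its range is refused whole. "fingers" is the opening, from -1 (shut) to 1 (fully open), so that 0 is half open, set as the call begins (left out, the last holds). The fingers move at their own pace and stop on an object; "grip_force" is the grip in N (left out, the last holds). Time passes only in rows, so rows that repeat a pose let the fingers close. It gives the time, the measured TCP pose, the force, the opening and the grip force at its end, in the units of the state.
- r.sense(): the state, without advancing time (a new reading comes with each control period).
- r.grab_frame(name): name is "side" or "top"; returns the picture (420x560x3 uint8, red, green, blue); there is no depth.
- r.get_calibration(name): a dict with "fx", "fy", "cx", "cy" (pixels), "dist_coeffs" ([k1, k2, p1, p2, k3] as OpenCV has them; the pictures are not rectified), "rvec" (rotation vector, rad) and "tvec" (3), from world to camera coordinates, as OpenCV has them. Camera axes: x right, y down, z forward; pixel columns grow to the right and rows downward; lengths in mm; the calibration is good to about 2 mm. A picture is of the moment at which its call begins. get_calibration takes no time and is no camera call.
- r.sign_off(): hands the job in; it is judged then, once.
The state is a dict: "clock": time; "qpos": joint angles; "qvel": joint speeds; "joint_efforts": joint torques, N m; "eef_pos": TCP position; "tcp_rot": TCP orientation; "contact_force": force on the tool from outside, world axes, zero at the start; "wrist_torque": the same for the moment, N m; "opening": opening from 0.0 (shut) to 1.0 (fully open); "grasp_force": force on a finger pad.
Only numpy, scipy, OpenCV 4.12 (cv2) and the standard library are available. Lean on these libraries where they do the work, as an engineer would, in place of code of your own. Each camera call takes 0.05 s, during which the arm holds its last target. There are 200 camera calls.

### The job

The samples in the block thermostat are to be checked while it heats: first turn its dial clockwise to 70 on the 0 to 100 scale (lowest mark 0, one mark every ten, long marks at 0, 50 and 100). Then take the lid by its bar handle, raise it to 45 degrees and finish while still holding it there, so that I can reach in for the front vials; it springs shut if let go, so do not let it slam, and do not lift it past 60 degrees, where its lid switch cuts the heater out. Leave the vials in their wells, the dial at 70 and the other things on the worktop as they are.

Things in the scene. Friction and masses are not known exactly. Their poses are not given: they have to be found in the camera images.
- thermostat: White block thermostat fixed to the worktop, 160 mm deep (x) by 220 wide (y), flat top 80 mm up. Origin: centre of its underside. Its x runs from its front (handle side) to its back, y to its left seen from the front, z up; it may stand turned up to 16 degrees. Right-hand 140 mm: grey lid with a clear window over the vial block; left-hand 80 mm: control deck with the dial.
- dial_grip (a point): Centre of the black dial's grip bar, on its vertical axis, at (-20, 71.5, 99) mm in the thermostat's frame. The bar is 40 mm long, 12 wide, 25 high (from 85.5 to 110.5 mm above the worktop) on a disc of 37 mm diameter. It lies along this point's own x; the end at +x bears the white index line read on the scale. Only the lid (top 98 mm up) is near it.
- dial (a joint): Dial angle, rad: 0 on mark 0, growing clockwise seen from above, 0.471 a mark to 4.712 on mark 100; 70 is at 3.299. Eleven dark marks 27 degrees apart on a bright plate; mark 50 points to the thermostat's back (+x), mark 0 is 135 degrees anticlockwise of that, 100 clockwise. Starts between 21 and 45, turns against 0.04 N m and stays where left.
- lid_handle (a point): Middle of the lid's handle bar: round steel, 10 mm diameter, 74 mm long, 40 mm in front of the lid's front edge (35 mm gap for a finger), with only worktop below. At (-122, -40, 90.5) mm in the thermostat's frame when shut. Own y along the bar, x along the lid to the hinge, z out of the lid's top; they turn with the lid. The bar can turn between the fingers.
- lid_hinge (a point): Middle of the lid's hinge axis along the back edge, at (70, -40, 86) mm in the thermostat's frame; the axis runs along the thermostat's y. The handle bar is 192 mm in front of the axis and 4.5 mm above it when shut, and rises and goes back on that arc.
- lid (a joint): Opening angle of the lid, rad: 0 shut, 0.785 at 45 degrees, end stop at 1.57. The lid is 150 mm deep, 140 wide, 16 high (top 97.5 mm above the worktop when shut) and weighs 0.25 to 0.45 kg. A spring and its weight close it from every angle, with about 2 to 3 N at the handle.
- block_vial0_mid (a point): Middle (27.5 mm up) of a capped glass vial, 25 mm diameter and 55 mm tall, standing in a 44 mm deep well of the block under the lid; its point is 54 mm above the worktop.
- block_vial1_mid (a point): Middle (27.5 mm up) of a capped glass vial, 25 mm diameter and 55 mm tall, standing in a 44 mm deep well of the block under the lid; its point is 54 mm above the worktop.
- block_vial2_mid (a point): Middle (27.5 mm up) of a capped glass vial, 25 mm diameter and 55 mm tall, standing in a 44 mm deep well of the block under the lid; its point is 54 mm above the worktop.
- block_vial3_mid (a point): Middle (27.5 mm up) of a capped glass vial, 25 mm diameter and 55 mm tall, standing in a 44 mm deep well of the block under the lid; its point is 54 mm above the worktop.
- spare_vial_mid (a point): Middle of a capped glass vial, 25 mm diameter and 55 mm tall, standing on the worktop to the left of the thermostat; a bystander.
- petri_dish_mid (a point): Middle of a clear petri dish, 83 mm diameter, 12 mm high, in front on the right; a bystander.
- buffer_a_mid (a point): Middle of a white buffer bottle, 68 mm diameter, 170 mm tall, to the left of the thermostat, the farther from it; a bystander.
- buffer_b_mid (a point): Middle of the other white buffer bottle, 68 mm diameter, 170 mm tall, to the left of the thermostat; a bystander.
- wood_block_mid (a point): Middle of a small wooden block, 35 x 60 x 25 mm, left of the thermostat; a bystander.

How it is judged (in metres and radians):
On the way, in this order (a step that is already met when the one before it is completed fails the run):
1. the dial stands at 70 with the lid still shut (value of joint dial between 3.169 and 3.429 rad and value of joint lid below 0.06 rad), for 0.3 s.
2. the lid is held by the fingers at 45 degrees, the dial still at 70 (value of joint dial between 3.169 and 3.429 rad and value of joint lid between 0.645 and 0.925 rad and contact force between the fingers and lid above 0.5 N), for 0.3 s.
At the end, for the whole second after the job is handed in: The fingers are still holding the lid (more than 0.5 N between them), which is still, open at 45 degrees give or take 8; the dial is at 70 give or take 2.8 scale units (7.4 degrees) and the four vials are down in their wells (all of step 2 and velocity of joint lid between -0.08 and 0.08 rad/s and z of each of block_vial0_mid, block_vial1_mid, block_vial2_mid, block_vial3_mid in the frame of thermostat below 0.064 m); the arm keeps its last pose, push and grip.
It fails at once if the lid was lifted past 60 degrees (measured: 62) (value of joint lid above 1.082 rad).
It fails at once if the lid was let slam shut (velocity of joint lid below -3 rad/s).
It fails at once if a vial was lifted out of its well (z of any of block_vial0_mid, block_vial1_mid, block_vial2_mid, block_vial3_mid in the frame of thermostat above 0.075 m).
It fails at once if something else on the worktop was displaced (distance of any of spare_vial_mid, petri_dish_mid, buffer_a_mid, buffer_b_mid, wood_block_mid from where it was at the start of the episode above 0.02 m).
It also fails if it takes over 61 s, if anything falls off the work surface, if the arm or the gripper's body presses on something with over 40 N, if the wrist force passes 120 N, or if a joint passes its speed limit or range.

## Working session

There is one attempt and no reset: what is moved stays moved. The work goes in short steps, Python scripts to look and compute and a tool call to move; the robot and the scene stay as the last step left them, time stands still between calls to the robot, and variables do not carry over. Pictures are saved under pics/ and viewed, at most 10 in all, crops included, and the job is handed in when it is done.

Besides the shell and the picture viewer there is one more tool, called after "Emit:" in YAML: its name, and indented under it one key for each argument. carry_out: Moves the arm, as the interface text tells. Its arguments: {"type":"object","properties":{"targets":{"type":"array","items":{"type":"object","properties":{"dp":{"type":"array","items":{"type":"number"}},"yaw":{"type":"number"}}}},"fingers":{"type":"number"},"grip_force":{"type":"number"}},"required":["targets"]}

```bash
mkdir -p pics; python3 - <<'E'
from rig import r
import cv2
s=r.sense();print(s,r.tip_reach)
for n in("top","side"):
    f=r.grab_frame(n);cv2.imwrite(f"pics/{n}0.png",f[:,:,::-1]);print(r.get_calibration(n))
E
```

```text
{'clock': 0.0, 'qpos': array([ 1.33361699e+00,  3.53644221e-01,  1.63415903e+00,  2.81668494e-06,
        1.15518731e+00, -2.41805024e-03]), 'qvel': array([-1.18226175e-03,  2.03880597e-04, -8.61701602e-04, -7.33974101e-04,
       -2.26241601e-05,  9.79972214e-04]), 'joint_efforts': array([ 9.00945452e-04, -6.05243325e+01, -3.42059970e+01,  2.08573538e-04,
        9.36608179e-03, -7.66707444e-05]), 'eef_pos': array([145.28022948, 607.39181517, 238.55347173]), 'tcp_rot': array([-3.14019476e+00, -5.95549782e-06,  2.90683023e+00]), 'contact_force': array([ 0.26070652, -0.17120983,  1.01497887]), 'wrist_torque': array([-0.04265607, -0.00767405, -0.04005123]), 'grasp_force': 0.0, 'opening': 1.002968120018662} 8.0
{'fx': 481.78437211479496, 'fy': 481.78437211479496, 'cx': 279.01532229935185, 'cy': 212.3469686789197, 'dist_coeffs': array([0.04503353, 0.        , 0.        , 0.        , 0.        ]), 'rvec': array([ 2.05290364, -2.14180841,  0.24418702]), 'tvec': array([-35.55204262, 504.34986536, 895.60603386])}
{'fx': 508.86454853941086, 'fy': 508.86454853941086, 'cx': 278.20601449309873, 'cy': 214.94529695983098, 'dist_coeffs': array([-0.18868721,  0.        ,  0.        ,  0.        ,  0.        ]), 'rvec': array([ 1.93447404, -0.31885   ,  0.23272682]), 'tvec': array([-478.45945026,  104.6139368 ,  931.57920147])}
```

View pics/top0.png

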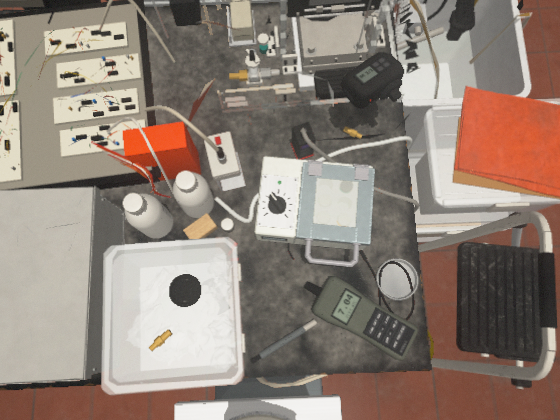

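View pics/side0.png

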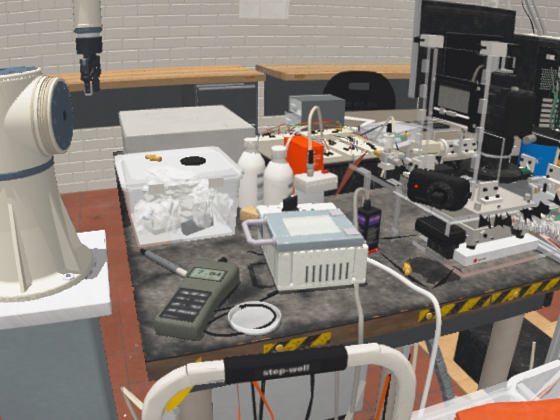

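The top view shows the thermostat at about (315,200), with the dial at (278,205) and the handle bar at about (331,262). The side view shows the same unit at about (310,240). I'll zoom in on the top view.

```bash
cat > h.py <<'E'
from rig import r
import cv2,numpy as np
def cal(n):
    c=r.get_calibration(n);K=np.array([[c['fx'],0,c['cx']],[0,c['fy'],c['cy']],[0,0,1.]])
    return K,c['dist_coeffs'],cv2.Rodrigues(c['rvec'])[0],c['tvec']
def ray(n,uv,z):
    K,d,R,t=cal(n);p=cv2.undistortPoints(np.array(uv,float).reshape(-1,1,2),K,d).reshape(-1,2)
    D=np.c_[p,np.ones(len(p))]@R;C=-R.T@t
    return C+D*((z-C[2])/D[:,2])[:,None]
def proj(n,P):
    K,d,R,t=cal(n);return cv2.projectPoints(np.array(P,float).reshape(-1,3),R,t,K,d)[0].reshape(-1,2)
E
python3 - <<'E'
from h import *
f=cv2.imread('pics/top0.png')
c=f[145:275,245:385];cv2.imwrite('pics/c1.png',cv2.resize(c,None,fx=4.4,fy=4.4,interpolation=cv2.INTER_CUBIC))
c=f[175:240,252:302];cv2.imwrite('pics/c2.png',cv2.resize(c,None,fx=9,fy=9,interpolation=cv2.INTER_CUBIC))
print(ray('top',[(278,205)],110),ray('top',[(331,262)],90))
E
```

```text
[[504.51638871 -55.35891213 110.        ]] [[ 395.70336283 -149.69135828   90.        ]]
```

View pics/c1.png

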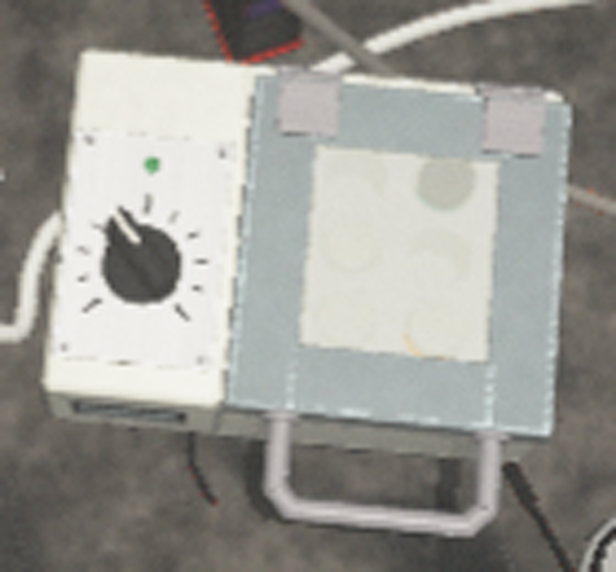

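View pics/c2.png

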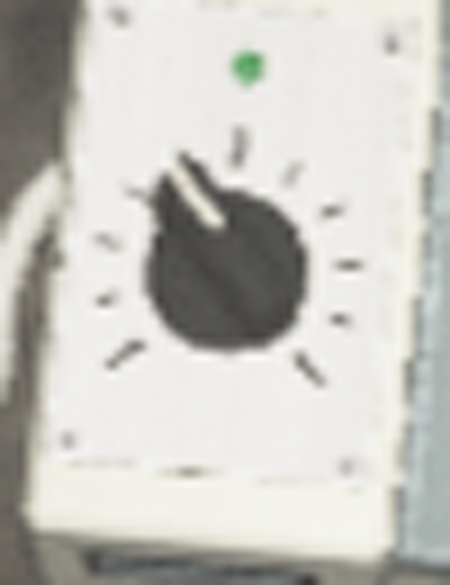

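Crop c1 shows the body's left corners at (82,52) and (45,388). The lid corners are at about (262,72), (227,405) and (553,436), and the bar's middle is at (378,520). Crop c2 shows mark 50 at (237,147), mark 0 at (125,353), mark 100 at (310,370), and the index line running from (177,158) to (218,224), which reads between 30 and 50.

```bash
cat > pose.py <<'E'
from h import *
c1=lambda u,v:(245+(u+.5)/4.4-.5,145+(v+.5)/4.4-.5)
c2=lambda u,v:(252+(u+.5)/9-.5,175+(v+.5)/9-.5)
pts=[(c1(82,52),(80,110,80)),(c1(45,388),(-80,110,80)),(c1(227,405),(-82,30,97.5)),(c1(553,436),(-82,-110,97.5)),
(c1(378,520),(-122,-40,90.5))]
W=np.array([ray('top',[p],q[2])[0,:2] for p,q in pts]);L=np.array([q[:2] for p,q in pts],float)
wm,lm=W.mean(0),L.mean(0);a=L-lm;b=W-wm
th=np.arctan2((a[:,0]*b[:,1]-a[:,1]*b[:,0]).sum(),(a*b).sum())
R2=np.array([[np.cos(th),-np.sin(th)],[np.sin(th),np.cos(th)]]);o=wm-R2@lm
T=lambda p:np.r_[o+R2@np.array(p[:2]),p[2]]
if __name__=='__main__':
    print('yaw',np.degrees(th),'o',o);print('res',(L@R2.T+o-W).round(1))
    D=T((-20,71.5,99));print('dial',D,'handle',T((-122,-40,90.5)),'hinge',T((70,-40,86)))
    M=np.array([ray('top',[c2(*p)],81.5)[0,:2] for p in [(237,147),(125,353),(310,370)]])
    Mm=(M-D[:2])@R2; print('marks r',np.hypot(*Mm.T),'ang',np.degrees(np.arctan2(Mm[:,1],Mm[:,0])))
    I=np.array([ray('top',[c2(*p)],110.5)[0,:2] for p in [(177,158),(218,224)]])
    Im=(I-D[:2])@R2;print('index',Im,np.degrees(np.arctan2(Im[:,1],Im[:,0])))
    d=Im[0]-Im[1];print('line dir',np.degrees(np.arctan2(d[1],d[0])))
    # side check: project points
    for p in [(-80,110,80),(-82,-110,97.5),(-122,-40,90.5),(-80,-110,0)]: print(p,proj('side',T(p))[0].round(1))
    bl=[(143,215),(190,193),(203,225),(227,225)]
    print(ray('top',bl,20).round(0))
E
python3 pose.py
python3 - <<'E'
import cv2
f=cv2.imread('pics/side0.png')
c=f[185:305,225:375];cv2.imwrite('pics/s1.png',cv2.resize(c,None,fx=5,fy=5,interpolation=cv2.INTER_CUBIC))
E
```

```text
yaw -8.055514242910139 o [ 521.26285698 -127.60214105]
res [[ 3.   0.3]
 [-1.7  1.4]
 [-0.7  0.6]
 [-1.2 -0.8]
 [ 0.7 -1.5]]
dial [511.47967645 -54.00499858  99.        ] handle [ 394.86135997 -150.11128485   90.5       ] hinge [ 584.96684955 -177.01672725   86.        ]
marks r [28.7533978  28.54338411 26.88499176] ang [   3.29402925  132.57878064 -135.48594115]
index [[16.91522061 12.90418831]
 [ 3.49596561  2.90099134]] [37.3390819  39.68626678]
line dir 36.70217530084155
(-80, 110, 80) [257.1 206. ]
(-82, -110, 97.5) [276.8 243.6]
(-122, -40, 90.5) [246.7 232.1]
(-80, -110, 0) [277.3 295.1]
[[518. 223.  20.]
 [561. 126.  20.]
 [492. 100.  20.]
 [490.  51.  20.]]
```

View pics/s1.png

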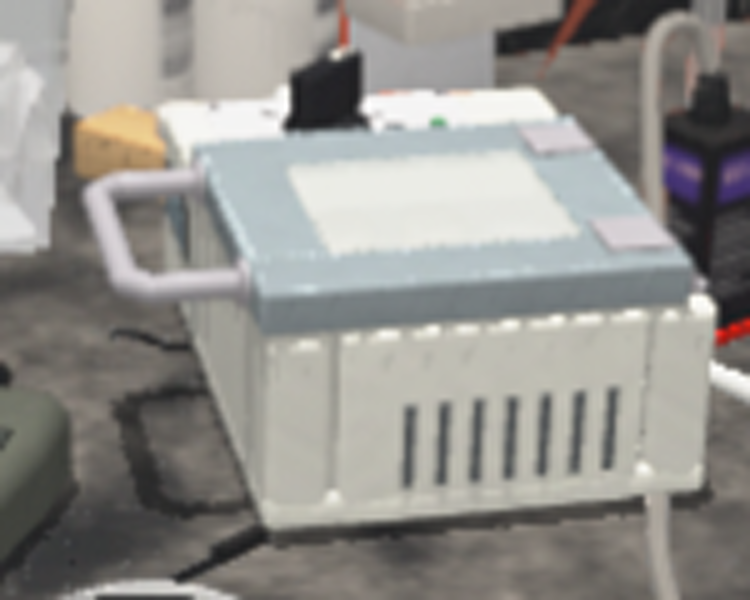

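The side crop confirms the pose: the bar's middle at crop (108,232) is pixel (246.5,231.3), predicted (246.7,232.1), and the deck and lid corners agree within about 1 px. The dial starts near 36.

Next I'll compute the moves.

```bash
cat >> h.py <<'E'
def go(xyz,yawdeg=None):
    from scipy.spatial.transform import Rotation as Ro
    s=r.sense();R=Ro.from_euler('xyz',s['tcp_rot']).as_matrix()
    d=R.T@(np.array(xyz)-s['eef_pos']);y0=np.degrees(np.arctan2(R[1,0],R[0,0]))
    dy=0 if yawdeg is None else (y0-yawdeg+180)%360-180
    print('dp',d.round(1),'tool yaw',round(dy,1),'now',s['eef_pos'].round(1),round(y0,2),'q6',s['qpos'][5].round(2))
E
python3 - <<'E'
from h import *
for z in(150,200,250,300):
    P=ray('top',[(100,189)],z);print(z,P.round(0),proj('side',P).round(0))
go((512,-53,300),209);go((145.3,607.4,330),209)
E
```

```text
150 [[538. 264. 150.]] [[256. 140.]]
200 [[523. 245. 200.]] [[252. 122.]]
250 [[507. 226. 250.]] [[248. 103.]]
300 [[492. 207. 300.]] [[244.  83.]]
dp [-510.3 -557.1  -60.7] tool yaw -42.5 now [145.3 607.4 238.6] 166.55 q6 -0.0
dp [  0.   -0.1 -91.4] tool yaw -42.5 now [145.3 607.4 238.6] 166.55 q6 -0.0
```

Emit:
carry_out:
  targets:
    - {"dp": [0, 0, -50], "yaw": 0}
    - {"dp": [0, 0, -100], "yaw": 0}
    - {"dp": [0, 0, -130], "yaw": 0}
    - {"dp": [-50, -55, -130], "yaw": -5}
    - {"dp": [-95, -105, -130], "yaw": -10}
    - {"dp": [-140, -155, -130], "yaw": -15}
    - {"dp": [-185, -205, -130], "yaw": -20}
    - {"dp": [-230, -250, -130], "yaw": -24}
    - {"dp": [-270, -295, -130], "yaw": -28}
    - {"dp": [-310, -340, -130], "yaw": -32}
    - {"dp": [-350, -385, -130], "yaw": -36}
    - {"dp": [-390, -425, -130], "yaw": -40}
  fingers: -0.2
  grip_force: 40

```text
clock: 1.6
eef_pos: [418.9, 114.2, 369.3]
tcp_rot: [3.142, 0.0, -2.676]
contact_force: [0.8, -0.2, 0.6]
opening: 0.399
grasp_force: 0.0
```

```bash
python3 - <<'E'
from h import *
go((512,-53,150),209)
E
```

```text
dp [  -8.  -191.2  219.3] tool yaw -2.3 now [418.9 114.2 369.3] -153.32 q6 -1.77
```

Emit:
carry_out:
  targets:
    - {"dp": [-2, -50, 0], "yaw": -1}
    - {"dp": [-4, -100, 0], "yaw": -2}
    - {"dp": [-6, -145, 20], "yaw": -2.3}
    - {"dp": [-8, -180, 60], "yaw": -2.3}
    - {"dp": [-8, -191.2, 110], "yaw": -2.3}
    - {"dp": [-8, -191.2, 160], "yaw": -2.3}
    - {"dp": [-8, -191.2, 200], "yaw": -2.3}
    - {"dp": [-8, -191.2, 219], "yaw": -2.3}
    - {"dp": [-8, -191.2, 219], "yaw": -2.3}
    - {"dp": [-8, -191.2, 219], "yaw": -2.3}

```text
clock: 2.85
eef_pos: [511.6, -51.3, 151.0]
tcp_rot: [-3.141, 0.001, -2.638]
contact_force: [0.8, 1.1, -0.6]
opening: 0.396
grasp_force: 0.0
```

```bash
python3 - <<'E'
from h import *
go((512,-53,97),209)
f=r.grab_frame('top')[150:260,225:335];g=r.grab_frame('side')[110:220,220:330]
cv2.imwrite('pics/d1.png',cv2.resize(np.hstack([f,g])[:,:,::-1],None,fx=3.6,fy=3.6,interpolation=cv2.INTER_CUBIC))
E
```

```text
dp [ 0.5 -1.6 54. ] tool yaw -0.1 now [511.6 -51.3 151. ] -151.15 q6 -2.18
```

View pics/d1.png

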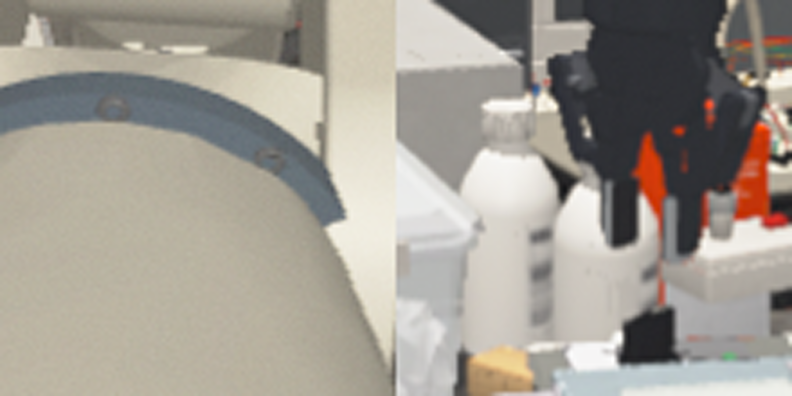

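The top view is blocked by the arm. The side view shows the fingertips at crop (620,240) and (683,255), with the dial bar centred below them at about (648,335). I'll go down and grip.

Emit:
carry_out:
  targets:
    - {"dp": [0.5, -1.5, 20], "yaw": 0}
    - {"dp": [0.5, -1.5, 35], "yaw": 0}
    - {"dp": [0.5, -1.5, 47], "yaw": 0}
    - {"dp": [0.5, -1.5, 54], "yaw": 0}
    - {"dp": [0.5, -1.5, 54], "yaw": 0}
    - {"dp": [0.5, -1.5, 54], "yaw": 0}

```text
clock: 3.7
eef_pos: [511.7, -52.9, 96.6]
tcp_rot: [-3.141, 0.0, -2.638]
contact_force: [0.2, 0.2, 0.7]
opening: 0.399
grasp_force: 0.0
```

Emit:
carry_out:
  targets:
    - {"dp": [0, 0, 0], "yaw": 0}
    - {"dp": [0, 0, 0], "yaw": 0}
    - {"dp": [0, 0, 0], "yaw": 0}
    - {"dp": [0, 0, 0], "yaw": 0}
    - {"dp": [0, 0, 0], "yaw": 0}
    - {"dp": [0, 0, 0], "yaw": 0}
  fingers: -1
  grip_force: 40

```text
clock: 4.45
eef_pos: [511.7, -53.2, 96.8]
tcp_rot: [-3.141, 0.0, -2.638]
contact_force: [-0.2, -3.1, 5.2]
opening: 0.131
grasp_force: 41.2
```

```bash
python3 - <<'E'
from h import *
go((512,-53,97),118.2);print(r.sense()['wrist_torque'],r.sense()['opening'])
E
```

```text
dp [-0.3  0.  -0.2] tool yaw 90.7 now [511.7 -53.2  96.8] -151.15 q6 -2.18
[-0.519027    0.16254574  0.05795075] 0.1314038637474893
```

Emit:
carry_out:
  targets:
    - {"dp": [0, 0, 0], "yaw": 9}
    - {"dp": [0, 0, 0], "yaw": 18}
    - {"dp": [0, 0, 0], "yaw": 27}
    - {"dp": [0, 0, 0], "yaw": 36}
    - {"dp": [0, 0, 0], "yaw": 45}
    - {"dp": [0, 0, 0], "yaw": 54}
    - {"dp": [0, 0, 0], "yaw": 63}
    - {"dp": [0, 0, 0], "yaw": 72}
    - {"dp": [0, 0, 0], "yaw": 80}
    - {"dp": [0, 0, 0], "yaw": 87}
    - {"dp": [0, 0, 0], "yaw": 91}
    - {"dp": [0, 0, 0], "yaw": 91}

```text
clock: 5.95
eef_pos: [512.0, -52.5, 96.8]
tcp_rot: [3.14, 0.0, 2.055]
contact_force: [0.0, 1.7, 4.7]
opening: 0.128
grasp_force: 41.2
```

Emit:
carry_out:
  targets:
    - {"dp": [0, 0, 0], "yaw": 0}
    - {"dp": [0, 0, 0], "yaw": 0}
    - {"dp": [0, 0, 0], "yaw": 0}
    - {"dp": [0, 0, 0], "yaw": 0}

```text
clock: 6.45
eef_pos: [512.0, -52.5, 96.8]
tcp_rot: [3.14, 0.0, 2.056]
contact_force: [-0.5, 1.5, 5.1]
opening: 0.132
grasp_force: 41.2
```

Emit:
carry_out:
  targets:
    - {"dp": [0, 0, 0], "yaw": 0}
    - {"dp": [0, 0, 0], "yaw": 0}
    - {"dp": [0, 0, 0], "yaw": 0}
    - {"dp": [0, 0, 0], "yaw": 0}
    - {"dp": [0, 0, -20], "yaw": 0}
    - {"dp": [0, 0, -60], "yaw": 0}
    - {"dp": [0, 0, -110], "yaw": 0}
    - {"dp": [0, 0, -150], "yaw": 0}
  fingers: -0.3

```text
clock: 7.45
eef_pos: [511.5, -52.9, 248.2]
tcp_rot: [3.141, 0.001, 2.057]
contact_force: [0.5, 0.1, 0.4]
opening: 0.351
grasp_force: 0.0
```

```bash
python3 - <<'E'
from h import *
from pose import T
print(T((-122,-40,90.5)))
go((330,-170,250),82)
E
```

```text
[ 394.86135997 -150.11128485   90.5       ]
dp [ -18.8 -215.2   -2. ] tool yaw 35.8 now [511.5 -52.9 248.2] 117.85 q6 -0.59
```

Emit:
carry_out:
  targets:
    - {"dp": [-4, -40, 0], "yaw": 7}
    - {"dp": [-8, -85, 0], "yaw": 14}
    - {"dp": [-12, -130, 0], "yaw": 21}
    - {"dp": [-16, -175, 0], "yaw": 28}
    - {"dp": [-19, -215, 0], "yaw": 35.8}
    - {"dp": [-19, -215, 0], "yaw": 35.8}
    - {"dp": [-19, -215, 0], "yaw": 35.8}
    - {"dp": [-19, -215, 0], "yaw": 35.8}

```text
clock: 8.45
eef_pos: [331.0, -169.8, 246.4]
tcp_rot: [3.141, -0.0, 1.434]
contact_force: [-0.1, 0.4, 0.5]
opening: 0.349
grasp_force: 0.0
```

```bash
python3 - <<'E'
from h import *
g=r.grab_frame('top');cv2.imwrite('pics/top2.png',g[:,:,::-1])
f=g[175:240,252:302][:,:,::-1];a=cv2.resize(f,None,fx=7.5,fy=7.5,interpolation=cv2.INTER_CUBIC)
b=r.grab_frame('side')[:,:,::-1][130:270,220:340]
b=cv2.resize(b,None,fx=3.4,fy=3.4,interpolation=cv2.INTER_CUBIC)
h=max(len(a),len(b));p=lambda m:cv2.copyMakeBorder(m,0,h-len(m),0,0,0)
cv2.imwrite('pics/d2.png',np.hstack([p(a),p(b)]))
go((395,-150,100),82)
E
```

```text
dp [ 28.3  61.  146.2] tool yaw 0.1 now [ 330.8 -169.7  246.2] 82.14 q6 -0.34
```

View pics/d2.png

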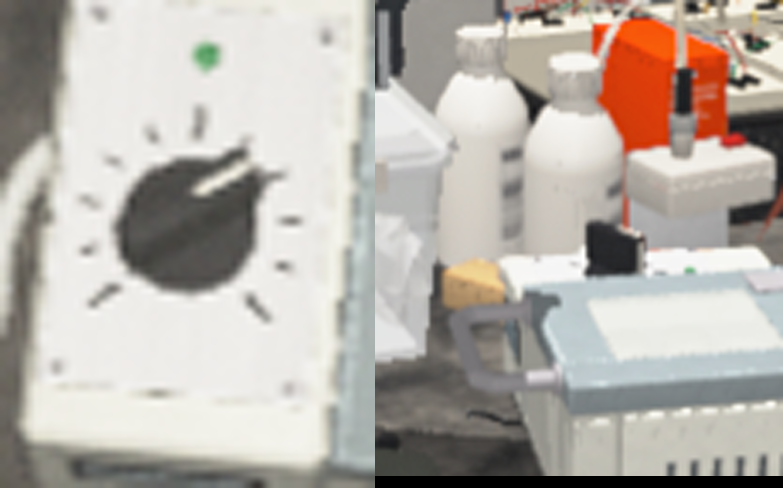

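The dial's index line now runs from crop (195,192) to (250,157), with mark 70 at about (275,177). I'll correct for parallax and read the angle.

```bash
python3 - <<'E'
from h import *
from pose import R2,T
c=lambda u,v:(252+(u+.5)/7.5-.5,175+(v+.5)/7.5-.5)
D=np.array([512,-53.]); al=np.radians(.4);A=R2
for z,ps in((110.5,[(195,192),(250,157)]),(81.5,[(275,177),(290,220),(283,266),(258,307),(200,125),(103,296)])):
    M=np.array([(ray('top',[c(*p)],z)[0,:2]-D)@A for p in ps]);print(M.round(1),np.degrees(np.arctan2(M[:,1],M[:,0])).round(1))
    if z>100:d=M[1]-M[0];print('dir',np.degrees(np.arctan2(d[1],d[0])))
E
```

```text
[[  2.1  -1.7]
 [ 12.4 -14.5]] [-39.  -49.4]
dir -51.04537674789397
[[ 15.7 -20.9]
 [  4.6 -25.9]
 [ -7.8 -25.2]
 [-19.2 -19.8]
 [ 27.7  -0.2]
 [-20.2  20.2]] [ -53.2  -80.  -107.2 -134.1   -0.3  135.1]
```

```bash
python3 - <<'E'
from h import *
from pose import R2
D=np.array([512.,-53])
for n in('top0','top2'):
    f=cv2.imread(f'pics/{n}.png');g=f.max(2).astype(float)
    c=proj('top',[[*D,110.5]])[0]; v,u=np.mgrid[0:420,0:560]
    # lightness-weighted points within 8 px of axis, brightness over dark dial
    P=ray('top',np.c_[u[185:225,262:297].ravel(),v[185:225,262:297].ravel()],110.5)[:,:2]
    L=(P-D)@R2;w=g[185:225,262:297].ravel();rad=np.hypot(*L.T)
    m=(rad<15)&(w>90);w2=(w-60)[m];c0=np.average(L[m],axis=0,weights=w2);C=np.cov(L[m].T,aweights=w2)
    e,V=np.linalg.eigh(C);a=np.degrees(np.arctan2(V[1,1],V[0,1]));print(n,m.sum(),c0,'centroid ang',np.degrees(np.arctan2(c0[1],c0[0])),'axis',a,e)
E
```

```text
top0 51 [9.38219719 0.02630144] centroid ang 0.16061885790037791 axis 98.66355985839849 [11.59262261 48.67233613]
top2 55 [8.88506577 1.07689927] centroid ang 6.91072888323972 axis 90.38913760760435 [14.30720981 57.17159025]
```

The tool's yaw while gripping puts the index at -54° in the thermostat frame, and the marks confirm the frame. The measured line gives -50 ± 3°, so the dial is within tolerance. Next is the handle.

Emit:
carry_out:
  targets:
    - {"dp": [10, 20, 20], "yaw": 0}
    - {"dp": [20, 40, 50], "yaw": 0}
    - {"dp": [28.3, 61, 80], "yaw": 0}
    - {"dp": [28.3, 61, 110], "yaw": 0}
    - {"dp": [28.3, 61, 110], "yaw": 0}
    - {"dp": [28.3, 61, 110], "yaw": 0}
  fingers: -0.3

```text
clock: 9.3
eef_pos: [394.9, -150.5, 137.0]
tcp_rot: [3.141, 0.0, 1.433]
contact_force: [-0.9, 0.5, 0.4]
opening: 0.351
grasp_force: 0.0
```

```bash
python3 - <<'E'
from h import *
go((395,-150,79.5),82)
b=r.grab_frame('side')[:,:,::-1][140:260,215:335]
cv2.imwrite('pics/d3.png',cv2.resize(b,None,fx=4.5,fy=4.5,interpolation=cv2.INTER_CUBIC))
E
```

```text
dp [ 0.5  0.  57.5] tool yaw 0.1 now [ 394.9 -150.5  137. ] 82.08 q6 -0.23
```

View pics/d3.png

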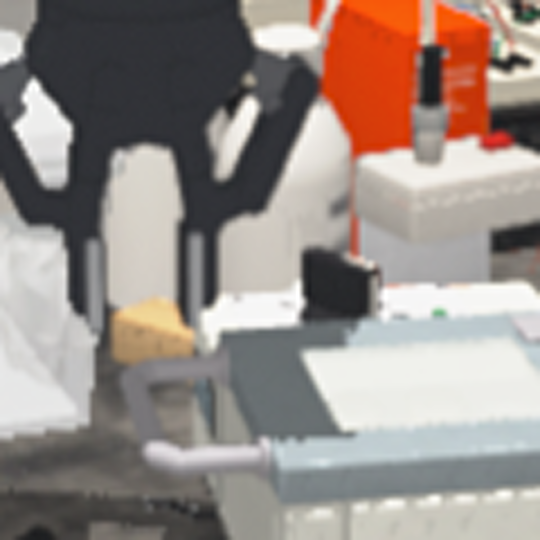

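The pads are at crop x of about 95 and 195, which centres them over the bar's middle at about (145,415). I'll go down and grip.

Emit:
carry_out:
  targets:
    - {"dp": [0.5, 0, 15], "yaw": 0}
    - {"dp": [0.5, 0, 30], "yaw": 0}
    - {"dp": [0.5, 0, 43], "yaw": 0}
    - {"dp": [0.5, 0, 52], "yaw": 0}
    - {"dp": [0.5, 0, 57.5], "yaw": 0}
    - {"dp": [0.5, 0, 57.5], "yaw": 0}
    - {"dp": [0.5, 0, 57.5], "yaw": 0}

```text
clock: 10.22
eef_pos: [394.8, -150.1, 79.0]
tcp_rot: [3.141, 0.0, 1.432]
contact_force: [0.1, 0.3, -0.3]
opening: 0.351
grasp_force: 0.0
```

Emit:
carry_out:
  targets:
    - {"dp": [0, 0, 0], "yaw": 0}
    - {"dp": [0, 0, 0], "yaw": 0}
    - {"dp": [0, 0, 0], "yaw": 0}
    - {"dp": [0, 0, 0], "yaw": 0}
    - {"dp": [0, 0, 0], "yaw": 0}
    - {"dp": [0, 0, 0], "yaw": 0}
  fingers: -1
  grip_force: 50

```text
clock: 10.98
eef_pos: [395.4, -150.2, 79.0]
tcp_rot: [3.14, 0.0, 1.432]
contact_force: [6.1, 0.9, 0.4]
opening: 0.095
grasp_force: 48.7
```

```bash
python3 - <<'E'
import numpy as np
for a in range(5,46,5):
    t=np.radians(a);print(a,(192-192*np.cos(t)+4.5*np.sin(t)).round(1),(192*np.sin(t)+4.5*np.cos(t)-4.5).round(1))
E
```

```text
5 1.1 16.7
10 3.7 33.3
15 7.7 49.5
20 13.1 65.4
25 19.9 80.7
30 28.0 95.4
35 37.3 109.3
40 47.8 122.4
45 59.4 134.4
```

Emit:
carry_out:
  targets:
    - {"dp": [0, 0.3, -4]}
    - {"dp": [0, 0.6, -10]}
    - {"dp": [0, 1.1, -16.7]}
    - {"dp": [0, 1.8, -22.5]}
    - {"dp": [0, 2.7, -28]}
    - {"dp": [0, 3.7, -33.3]}
    - {"dp": [0, 5, -39]}
    - {"dp": [0, 6.3, -44.5]}
    - {"dp": [0, 7.7, -49.5]}
    - {"dp": [0, 9.4, -55]}
    - {"dp": [0, 11.2, -60]}
    - {"dp": [0, 13.1, -65.4]}

```text
schema error: expected keys dp, yaw
```

Emit:
carry_out:
  targets:
    - {"dp": [0, 0.3, -4], "yaw": 0}
    - {"dp": [0, 0.6, -10], "yaw": 0}
    - {"dp": [0, 1.1, -16.7], "yaw": 0}
    - {"dp": [0, 1.8, -22.5], "yaw": 0}
    - {"dp": [0, 2.7, -28], "yaw": 0}
    - {"dp": [0, 3.7, -33.3], "yaw": 0}
    - {"dp": [0, 5, -39], "yaw": 0}
    - {"dp": [0, 6.3, -44.5], "yaw": 0}
    - {"dp": [0, 7.7, -49.5], "yaw": 0}
    - {"dp": [0, 9.4, -55], "yaw": 0}
    - {"dp": [0, 11.2, -60], "yaw": 0}
    - {"dp": [0, 13.1, -65.4], "yaw": 0}

```text
clock: 12.48
eef_pos: [407.4, -151.9, 144.2]
tcp_rot: [-3.141, 0.0, 1.432]
contact_force: [5.5, -1.5, -5.2]
opening: 0.093
grasp_force: 48.5
```

Emit:
carry_out:
  targets:
    - {"dp": [0, 2.2, -5.2], "yaw": 0}
    - {"dp": [0, 4.4, -10.3], "yaw": 0}
    - {"dp": [0, 6.8, -15.3], "yaw": 0}
    - {"dp": [0, 9.4, -20.2], "yaw": 0}
    - {"dp": [0, 12.1, -25.1], "yaw": 0}
    - {"dp": [0, 14.9, -30], "yaw": 0}
    - {"dp": [0, 18, -34.7], "yaw": 0}
    - {"dp": [0, 21.1, -39.4], "yaw": 0}
    - {"dp": [0, 24.2, -43.9], "yaw": 0}
    - {"dp": [0, 27.7, -48.3], "yaw": 0}
    - {"dp": [0, 31.2, -52.7], "yaw": 0}
    - {"dp": [0, 34.7, -57], "yaw": 0}

```text
clock: 13.98
eef_pos: [439.5, -156.3, 201.1]
tcp_rot: [-3.136, -0.0, 1.432]
contact_force: [-10.4, -3.3, 4.4]
opening: 0.09
grasp_force: 48.7
```

Emit:
carry_out:
  targets:
    - {"dp": [0, 3.9, -4], "yaw": 0}
    - {"dp": [0, 7.8, -8.2], "yaw": 0}
    - {"dp": [0, 11.6, -12], "yaw": 0}
    - {"dp": [0, 11.6, -12], "yaw": 0}
    - {"dp": [0, 11.6, -12], "yaw": 0}
    - {"dp": [0, 11.6, -12], "yaw": 0}
    - {"dp": [0, 11.6, -12], "yaw": 0}
    - {"dp": [0, 11.6, -12], "yaw": 0}

```text
clock: 14.98
eef_pos: [450.2, -157.8, 213.2]
tcp_rot: [-3.135, -0.0, 1.432]
contact_force: [-15.0, -2.2, 10.0]
opening: 0.095
grasp_force: 49.1
```

```bash
python3 - <<'E'
from h import *
from pose import T,R2
s=r.sense();print(s['eef_pos'],s['contact_force'],s['grasp_force'],s['opening'])
b=(s['eef_pos']+[0,0,11])-T((70,-40,86));f=-(b[:2]@R2)[0];print('angle',np.degrees(np.arctan2(b[2],f))-1.34,np.hypot(f,b[2]))
cv2.imwrite('pics/e1.png',cv2.resize(r.grab_frame('side')[:,:,::-1][90:310,200:420],None,fx=2.7,fy=2.7,interpolation=cv2.INTER_CUBIC))
E
```

```text
[ 450.15541843 -157.79475912  213.16179469] [-15.01630984  -2.18417063   9.96795125] 49.1193687915802 0.09480934771442723
angle 44.074973051993275 193.99038042672413
```

View pics/e1.png

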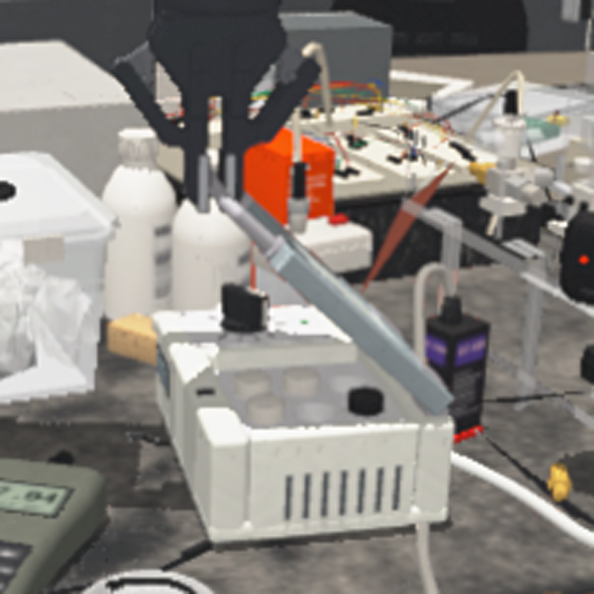

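The view shows the lid held open at about 45° with the bar in the fingers, the vials in their wells and the other things where they were. I'll ease the slight radial push, then hand in.

Emit:
carry_out:
  targets:
    - {"dp": [0, -0.7, -0.7], "yaw": 0}
    - {"dp": [0, -1.2, -1.2], "yaw": 0}
    - {"dp": [0, -1.2, -1.2], "yaw": 0}
    - {"dp": [0, -1.2, -1.2], "yaw": 0}
    - {"dp": [0, -1.2, -1.2], "yaw": 0}
    - {"dp": [0, -1.2, -1.2], "yaw": 0}
    - {"dp": [0, -1.2, -1.2], "yaw": 0}
    - {"dp": [0, -1.2, -1.2], "yaw": 0}

```text
clock: 16.02
eef_pos: [451.1, -157.9, 214.3]
tcp_rot: [-3.139, 0.0, 1.432]
contact_force: [-6.6, -3.3, 1.4]
opening: 0.095
grasp_force: 49.0
```

```bash
python3 - <<'E'
from h import *
s=r.sense();print(s['eef_pos'],s['contact_force'],s['grasp_force'],s['opening'])
print(r.sign_off())
E
```

```text
[ 451.12950134 -157.94933104  214.30606109] [-6.64670957 -3.28063026  1.38532331] 48.974652886390686 0.09455086545863707
the job is handed in; nothing more can be done
None
```

I turned the dial to about 70 (my estimates run from 68.5 to 70), raised the lid to about 45° and handed the job in at about 16 s with the fingers still gripping its bar; the sign-off gave no verdict.

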